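# Close a motorcycle fuse box: hook its cover in and press it down

### The job

Refit the loose cover on the open fuse box: tuck the lip on its front edge into the slot under the yellow bridge while the cover is tilted up at the back, then swing the cover down and press its back edge until the orange latch snaps over it and it lies flush all round. Feel your way and be gentle: more than about 25 N anywhere on the box cracks the plastic. Leave the solder spool, the multimeter and the screwdriver where they are.

Things in the scene. Friction and masses are not known exactly. Their poses are not given: they have to be found in the camera images.
- bracket: Fixed aluminium bracket clamping a black open fuse box, 164 (x) x 84 (y) mm, level. Origin on the bench, mid-length, mid-width; x runs from the slot end (yellow bridge) to the latch end (orange latch); at yaw 0 the slot end faces the robot. The box sits in it at a height that differs each time and is not reported: its rim, on which the shut cover lies, is 40 to 70 mm above this origin.
- slot_mouth (a point): On the bracket: middle of the slot's mouth, at its lowest possible level (bracket x=-66, y=0, z=40 mm); the real sill is 0 to 30 mm higher: feel for it. Slot under the yellow bridge: 10 deep to -x, 6 high, 56 wide, back closed; bridge top 15 above the sill. A flat sill, level with the rim, runs 16 mm from the mouth to +x: set the lip on it and slide in, back tilted up 0.25 rad at most.
- rear_rim (a point): On the bracket: middle of the rim's inner edge at the latch end, at its lowest possible level (bracket x=55, y=0, z=40 mm; really 0 to 30 mm higher, as the sill). Stop posts 15 tall stand 10 mm further on (+x) and leave the shut cover about 2 mm of play along x, so the lip must be right in before the back comes down.
- latch (a joint): Orange sprung latch, 24 wide, mid latch end. m: 0 = sprung out, to 0.007 pushed back (+x). Its nose starts at bracket x=60, underside 6.5 mm above the rim, steep ramp on top to 19 above it. The cover's back edge, pressed down near it with about 11 N (7 to 16), pushes it back 3 to 5 mm, snaps in under it and it returns to 0. A hooked cover let go above it rests on the ramp, about 0.1 rad from flat.
- cover_grip (a point): Loose cover, about 90 g: grey plate 128 x 80 x 5 mm, white lip (11 long, 50 wide, 3 thick, undersides level) on its front -x edge, red upright rib amid it, 12 thick (x), 44 long (y), 32 tall above the plate. Point: centre of the rib, 21 above the cover's underside, 16 above the plate's top face. z up out of the rib, -x to the lip. Starts flat on the bench, rib up.
- cover_lip (a point): Middle of the lip's tip, lower edge: 75 mm in front of (-x) and 21 below cover_grip in the cover's frame; axes as cover_grip. Fully home it is at the slot's back, 10 mm inside the mouth.
- spool: Green spool of solder, 48 diameter, 44 tall, standing; origin at the centre of its underside. Leave alone.
- multimeter: Yellow and black multimeter, 85 x 170 x 36, lying; origin at the centre of its underside. Leave alone.
- screwdriver: Screwdriver with an orange handle, lying on the bench off to the robot's left. Leave alone.
Not all that is in view belongs to the job. Leave any pink look-alike of the part that bears cover_grip alone.

How it is judged:
By the outcome, as a careful person would: the job done as asked, in the order asked, and still so for the second after the job is handed in, with the robot touching nothing.
It also fails if it takes over 56 s, if anything falls off the work surface, if the arm or the gripper's body presses on something with over 40 N, if the wrist force passes 120 N, or if a joint passes its speed limit or range.

### The arm

A 6-joint arm with a two-finger parallel gripper is mounted at the origin on the work surface. World frame = base frame: x ahead of the robot, y to its left, z up, the work surface at z = 0. Lengths are in m, angles in rad, forces in N, time in s.
With the tool pointing down it reaches from about 0.225 to 0.875 m from the base axis. Payload 3.4 kg.
Tool frame: the origin (TCP) lies at the very end of the fingers, on their centre line; the grasp point (between the pads) lies 19 mm behind it; z points along the fingers, y is the direction in which the jaws open and shut (so a half turn about z gives the same grasp; the last joint's range is limited). The gripper opens to 85 mm and grips with 20 to 120 N. Pads are 22 mm wide; open, the fingers measure 114 mm over their backs; the gripper's body (76 mm by 85 mm) begins 54 mm behind the grasp point. The pads swing forward as they close: fully open they stand 13 mm farther back than shut.
Start: joints at [-1.256, 0.276, 1.505, -0, 1.361, -0.121], TCP at [0.243, -0.521, 0.231] pointing down, gripper open.
Joint ranges: [-2.89, 2.89], [-0.75, 2.08], [0.22, 2.7], [-1.18, 4.32], [0.11, 2.71], [-2.7, 2.7]. Speed limits (rad/s): [2.57, 2.57, 3.14, 3.14, 3.14, 3.14].

### API

Orientations are given as a unit quaternion [w, x, y, z].
In Python, from rig import get_state, get_image, camera_model, sign_off gives the robot as it stands. The module is installed in compiled form; this text tells all that it offers.
- The arm moves only by the tool drive_tool, never from a script. Its argument "motion" is text: rows parted by semicolons, each of 7 numbers parted by spaces: the turn, a rotation vector about the tool's x, y, z in degrees, then the shift along the tool's x, y, z in m, then the opening in per cent of the stroke, from 0 (shut) to 100 (fully open). In form: wx wy wz tx ty tz hand; .... A call has 1 to 12 rows; each row shifts and turns the pose as measured when the row begins, along the tool's axes as they then stand; what a row does not reach is not made up. A row lasts 1/8 s, in which the tool goes at most 62.5 mm and 10.7 degrees, less where a joint would pass 70% of its speed; a pose out of reach is approached as far as the arm can. A call is refused whole if a number of a shift passes 0.0625 or a number of a turn 10.7, either way. A call with a gripper value outside its range is refused whole. The fingers move at their own pace and stop on an object; "newtons" is the grip in N (left out, the last holds). Time passes only in rows, so rows that do not move let the fingers close. It gives the time, the measured TCP pose, the force and the opening at its end, in the units of the state.
- get_state(): the state, without advancing time (a new reading comes with each control period).
- get_image(name): name is "side" or "top"; returns (picture, depth): 400x640x3 uint8, red, green, blue; 400x640 float32, m along the optical axis (not along the pixel's ray), 0 where there is no reading.
- camera_model(name): a dict with "camera_matrix" (3x3 intrinsics, pixels), "cam_to_world" (4x4, takes a point from camera to world coordinates). Camera axes: x right, y up, looking along -z (the intrinsics and any distortion apply to the point x, -y, -z); pixel columns grow to the right and rows downward; lengths in m; the calibration is good to about 2 mm. A picture is of the moment at which its call begins. camera_model takes no time and is no camera call.
- sign_off(): hands the job in, once; it reports no verdict.
The state is a dict: "clock": time; "qpos": joint angles; "qd": joint speeds; "effort": joint torques, N m; "position": TCP position; "ee_rot": TCP orientation; "contact_force": force on the tool from outside, world axes, zero at the start; "moment": the same for the moment, N m; "width": finger opening in m.
Only numpy, scipy, OpenCV 4.12 (cv2) and the standard library are available. Lean on these libraries where they do the work, as an engineer would, in place of code of your own. Each camera call takes 0.05 s, during which the arm holds its last target.

## Working session

There is one attempt and no reset: what is moved stays moved. The work goes in short steps, Python scripts to look and compute and a tool call to move; the robot and the scene stay as the last step left them, time stands still between calls to the robot, and variables do not carry over. Pictures are saved under pics/ and viewed, and the job is handed in when it is done.

Besides the shell and the picture viewer there is one more tool, called after "Request:" by a JSON object that holds its "api" and its "payload". drive_tool: Moves the arm, as the interface text tells. Its arguments: {"type":"object","properties":{"motion":{"type":"string"},"newtons":{"type":"number"}},"required":["motion"]}

```bash
mkdir -p pics; cat > h.py <<'E'
import numpy as np,cv2
from rig import *
def snap(n,tag):
    im,d=get_image(n); cv2.imwrite(f'pics/{tag}.png',im[:,:,::-1]); np.savez(f'pics/{tag}.npz',im=im,d=d); return im,d
def cloud(n,d):
    m=camera_model(n);K=np.array(m['camera_matrix']);T=np.array(m['cam_to_world'])
    v,u=np.mgrid[:400,:640]
    P=np.stack([(u-K[0,2])/K[0,0]*d,-(v-K[1,2])/K[1,1]*d,-d,np.ones_like(d)],-1)
    return (P@T.T)[...,:3]
E
python3 - <<'E'
from h import *
print({k:np.round(v,3).tolist() if not isinstance(v,float) else v for k,v in get_state().items()})
for n in('side','top'):
    m=camera_model(n);print({k:(np.round(v,3).tolist() if hasattr(v,'__len__') else v) for k,v in m.items()})
    snap(n,n+'0')
E
```

```text
{'clock': 0.0, 'qpos': [-1.256, 0.277, 1.506, -0.0, 1.361, -0.121], 'qd': [0.0, -0.0, 0.001, 0.001, 0.0, -0.001], 'effort': [-0.001, -41.678, -24.581, -0.0, 0.011, -0.0], 'position': [0.243, -0.521, 0.23], 'ee_rot': [-0.001, 0.976, 0.216, -0.0], 'contact_force': [0.419, 0.194, -0.744], 'moment': [0.009, 0.043, 0.016], 'width': 0.0852890777192725}
{'camera_matrix': [[464.31, 0.0, 319.74], [0.0, 464.31, 197.723], [0.0, 0.0, 1.0]], 'cam_to_world': [[0.987, 0.094, -0.134, 0.4], [-0.163, 0.483, -0.861, -0.823], [-0.016, 0.871, 0.491, 0.557], [0.0, 0.0, 0.0, 1.0]]}
{'camera_matrix': [[397.002, 0.0, 313.811], [0.0, 397.002, 198.437], [0.0, 0.0, 1.0]], 'cam_to_world': [[-0.087, 0.972, -0.219, 0.338], [-0.996, -0.085, 0.018, 0.007], [-0.001, 0.22, 0.975, 0.993], [0.0, 0.0, 0.0, 1.0]]}
```

View pics/top0.png

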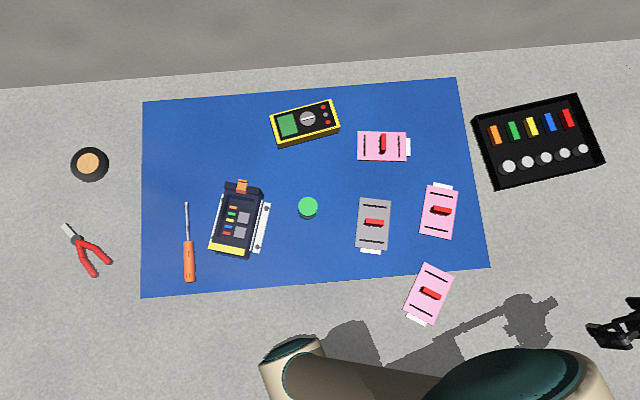

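View pics/side0.png

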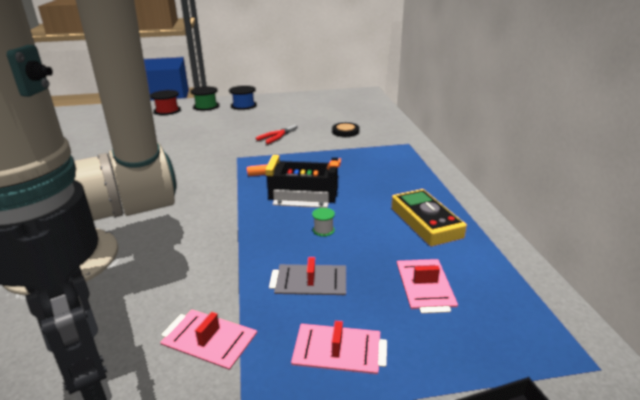

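Top view: the grey cover is at about (373,223) with its lip toward the robot. The box is at (238,220), with the yellow bridge at (230,248) and the orange latch at (240,186). The pink ones are decoys. Next I'll measure these.

```bash
cat > m.py <<'E'
from h import *
z=np.load('pics/top0.npz');im=z['im'];P=cloud('top',z['d'])
hsv=cv2.cvtColor(im,cv2.COLOR_RGB2HSV);H,S,V=[hsv[...,i].astype(int) for i in range(3)]
v,u=np.mgrid[:400,:640]
def box(a,b,c,d):return (u>=a)&(u<=b)&(v>=c)&(v<=d)
def rep(n,m):
    q=P[m];q2=(q[:,:2]*1000).astype(np.float32)
    r=cv2.minAreaRect(q2);print(n,m.sum(),'mean',q.mean(0).round(4),'zrange',np.percentile(q[:,2],[2,50,98]).round(4),'rect',np.round(r[0],1),np.round(r[1],1),round(r[2],2))
    return q
C=box(350,396,192,258)
rep('bench mat',box(330,350,200,240))
plate=C&(S<60)&(V<190)&(V>60);rep('plate',plate&(P[...,2]>.002))
lip=C&(S<40)&(V>200);rep('lip',lip)
rib=C&(S>120)&((H<10)|(H>170));rep('rib',rib); rep('ribtop',rib&(P[...,2]>.034))
B=box(200,275,175,262)
yel=B&(S>120)&(H>22)&(H<35)&(V>120);q=rep('yel',yel);rep('yeltop',yel&(P[...,2]>np.percentile(q[:,2],60)-.003))
org=B&(S>120)&(H>5)&(H<18)&(v<196);q=rep('latch',org)
hi=B&(P[...,2]>.03);rep('all>30',hi)
blk=hi&(V<70);rep('black',blk)
zz=P[...,2][blk];print(np.histogram(zz,bins=np.arange(.02,.1,.003)))
G=box(290,325,190,225)&(H>45)&(H<80)&(S>120);rep('spool',G)
M=box(265,345,95,150)&(P[...,2]>.02);rep('mm',M)
cv2.imwrite('pics/z.png',cv2.resize(im[165:270,190:400,::-1],None,fx=3.8,fy=3.8,interpolation=cv2.INTER_CUBIC))
E
python3 m.py
```

```text
bench mat 861 mean [ 0.4994 -0.0719  0.0026] zrange [-0.0032  0.0004  0.004 ] rect [441.3 -55.6] [ 66.7 232.7] 74.67
plate 759 mean [ 0.4913 -0.156   0.009 ] zrange [0.0022 0.005  0.0087] rect [ 425.7 -116.6] [116.  280.6] 57.79
lip 172 mean [ 0.4406 -0.1434  0.0035] zrange [-0.0002  0.0033  0.0078] rect [ 478.  -152.4] [ 75.3 138.4] 78.01
rib 123 mean [ 0.4824 -0.1519  0.033 ] zrange [0.0101 0.0363 0.0396] rect [ 486.6 -152.5] [43.7 18.5] 78.97
ribtop 86 mean [ 0.4835 -0.152   0.0371] zrange [0.0349 0.0372 0.0401] rect [ 483.6 -152.6] [42.4 12.2] 78.5
yel 98 mean [0.4577 0.2065 0.0861] zrange [0.05   0.0824 0.0861] rect [431.5 107.8] [261.4  84.1] 64.87
yeltop 77 mean [0.4437 0.2087 0.095 ] zrange [0.0805 0.083  0.0863] rect [405.3 120.1] [261.4  26.2] 64.87
latch 89 mean [0.5824 0.1546 0.1066] zrange [0.0749 0.0867 0.3111] rect [473.1  96. ] [322.   30.5] 27.84
all>30 2804 mean [0.5132 0.1773 0.0673] zrange [0.0313 0.0605 0.0886] rect [477.6  98.6] [283.2 176.9] 65.16
black 309 mean [0.5321 0.1756 0.0513] zrange [0.0307 0.0472 0.0837] rect [516.9 178.7] [ 83.9 171. ] 73.94
(array([ 0,  0,  0, 14, 41, 32, 30, 20, 16, 15, 10, 16, 15,  9,  9, 25, 20,
        5,  3,  6, 13,  8,  2,  0,  0,  0]), array([0.02 , 0.023, 0.026, 0.029, 0.032, 0.035, 0.038, 0.041, 0.044,
       0.047, 0.05 , 0.053, 0.056, 0.059, 0.062, 0.065, 0.068, 0.071,
       0.074, 0.077, 0.08 , 0.083, 0.086, 0.089, 0.092, 0.095, 0.098]))
spool 313 mean [0.5326 0.007  0.0405] zrange [0.0033 0.044  0.0473] rect [534.1   5.8] [46.1 48.6] 8.42
mm 2118 mean [ 0.7517 -0.0026  0.0482] zrange [0.0247 0.037  0.0471] rect [579.1 -35.8] [459.3 171. ] 10.3
```

```bash
python3 - <<'E'
from h import *
z=np.load('pics/side0.npz');im=z['im']
cv2.imwrite('pics/z2.png',cv2.resize(im[145:310,235:395,::-1],None,fx=3.6,fy=3.6,interpolation=cv2.INTER_CUBIC))
E
```

```text
(no output)
```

View pics/z.png

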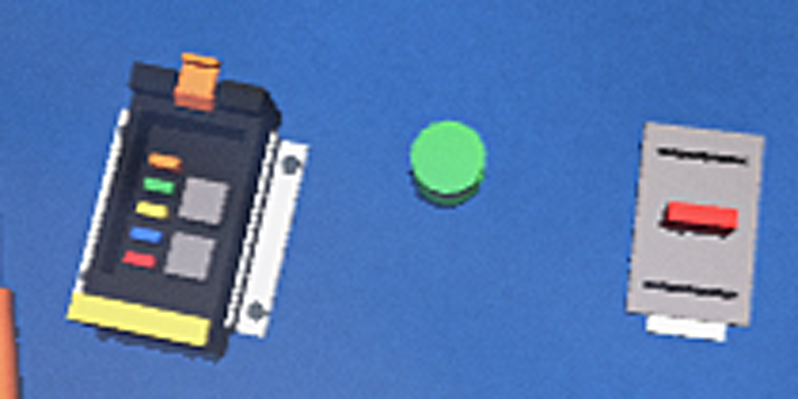

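View pics/z2.png

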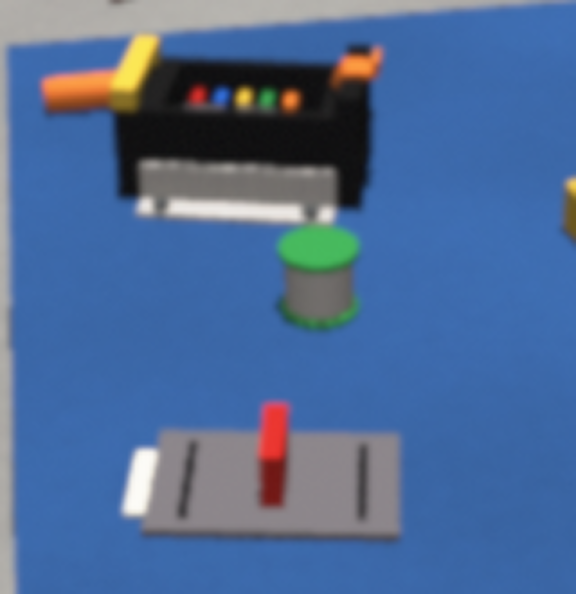

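```bash
cat > m2.py <<'E'
from h import *
def run(cam,tag,items):
    z=np.load(f'pics/{tag}.npz');im=z['im'];P=cloud(cam,z['d'])
    hsv=cv2.cvtColor(im,cv2.COLOR_RGB2HSV);H,S,V=[hsv[...,i].astype(int) for i in range(3)]
    m=camera_model(cam);K=np.array(m['camera_matrix']);T=np.array(m['cam_to_world'])
    v,u=np.mgrid[:400,:640]
    R=np.stack([(u-K[0,2])/K[0,0],-(v-K[1,2])/K[1,1],-np.ones_like(u)],-1)@T[:3,:3].T
    for n,(a,b,c,d),f,zp,zlo,zhi in items:
        k=(u>=a)&(u<=b)&(v>=c)&(v<=d)&f(H,S,V)&(P[...,2]>zlo)&(P[...,2]<zhi)
        k=k.astype(np.uint8)
        nl,L,st,_=cv2.connectedComponentsWithStats(k)
        k=L==1+np.argmax(st[1:,4])
        X=T[:3,3]+R[k]*((zp-T[2,3])/R[k][:,2])[:,None]
        r=cv2.minAreaRect((X[:,:2]*1000).astype(np.float32))
        zs=P[...,2][k]
        # pca axis
        w,E=np.linalg.eigh(np.cov(X[:,:2].T));ax=E[:,1]
        print(cam,n,k.sum(),'z',np.median(zs).round(4),'mean',(X[:,:2].mean(0)*1000).round(1),'rect',np.round(r[0],1),np.round(r[1],1),round(r[2],1),'pca',round(np.degrees(np.arctan2(ax[1],ax[0])),2),'sd',np.sqrt(w).round(4)*1000)
red=lambda H,S,V:(S>120)&((H<10)|(H>170))
gry=lambda H,S,V:(S<60)&(V>60)&(V<200)
wht=lambda H,S,V:(S<40)&(V>200)
cov=lambda H,S,V:((S<60)&(V>30))|red(H,S,V)
yel=lambda H,S,V:(S>110)&(H>22)&(H<35)&(V>120)
org=lambda H,S,V:(S>120)&(H>3)&(H<20)
if __name__=='__main__':
    C=(348,398,190,260)
    run('top','top0',[('ribtop',C,red,.037,.033,.05),('plate',C,lambda H,S,V:((S<60)&(V>60)&(V<200))|red(H,S,V),.005,-.01,.06),('lip',C,wht,.003,-.01,.02),
     ('yel',(200,250,236,262),yel,.083,.076,.095),('latch',(215,262,175,200),org,.085,.06,.1)])
    C=(265,350,255,298)
    run('side','side0',[('ribtop',(300,320,255,275),red,.037,.033,.05),('plate',C,gry,.005,-.01,.02),('lip',(265,285,265,295),wht,.003,-.01,.02),
     ('yel',(262,285,150,180),yel,.083,.079,.095),('latch',(325,345,155,175),org,.085,.06,.1)])
E
python3 m2.py
```

```text
top ribtop 91 z 0.0371 mean [ 483.4 -152.2] rect [ 483.6 -151.8] [43.9 12.3] 77.8 pca 77.51 sd [ 3.6 13. ]
top plate 1419 z 0.0051 mean [ 483.4 -152.3] rect [ 483.5 -152.4] [ 79.8 128.5] 78.0 pca 167.42 sd [23.3 36.4]
top lip 90 z 0.0023 mean [ 415.8 -138.4] rect [ 415.8 -138.2] [50.2 10.5] 77.9 pca 78.2 sd [ 3.1 14.9]
top yel 256 z 0.0829 mean [443.  200.6] rect [443.  200.6] [84.1 15.8] 73.4 pca 73.38 sd [ 4.6 24.4]
top latch 118 z 0.0866 mean [586.6 158.6] rect [586.8 158.5] [22.6 32.3] 73.8 pca 171.22 sd [6.4 9.3]
side ribtop 113 z 0.0381 mean [ 484.4 -155.4] rect [ 484.3 -155. ] [49.9 12.2] 77.7 pca 78.25 sd [ 3.5 14.2]
side plate 1813 z 0.0063 mean [ 484.4 -156.2] rect [ 479.2 -152.1] [ 82.6 137.4] 78.0 pca 168.65 sd [23.9 38.5]
side lip 116 z 0.0043 mean [ 416.6 -137.9] rect [ 416.6 -137.5] [49.4 12.1] 77.9 pca 78.22 sd [ 3.5 14.8]
side yel 87 z 0.085 mean [444.7 202. ] rect [445.9 203.1] [80.2 16.9] 73.9 pca 74.86 sd [ 4.2 23.5]
side latch 93 z 0.0874 mean [585.8 158.3] rect [586.3 158.7] [61.9 26.1] 55.4 pca 54.04 sd [ 7.  14.7]
```

```bash
cat > pl.py <<'E'
from h import *
from scipy.spatial.transform import Rotation as Ro
def q2R(q): return Ro.from_quat([q[1],q[2],q[3],q[0]])
def down(yaw_deg,tilt_deg=0):
    # tool y along part x (yaw), tool x along part y, tool z down; tilt>0 : back (+x) up
    a=np.radians(yaw_deg);X=[-np.sin(a),np.cos(a),0];Y=[np.cos(a),np.sin(a),0]
    return Ro.from_matrix(np.array([X,Y,[0,0,-1]]).T)*Ro.from_rotvec([-tilt_deg,0,0],degrees=True)
def st():
    s=get_state();print('t',round(s['clock'],2),'p',np.round(s['position'],4),'F',np.round(s['contact_force'],2),'M',np.round(s['moment'],2),'w',round(s['width'],4));return s
def plan(p,R,n,hand=100):
    s=st();c=np.array(s['position']);Rc=q2R(s['ee_rot'])
    d=(Rc.inv()*R).as_rotvec();pp=np.array(p)-c
    print('total tool shift',np.round(Rc.inv().apply(pp),4),'rotvec deg',np.degrees(d).round(2))
    rows=[]
    for i in range(n):
        Ri=Rc*Ro.from_rotvec(d*i/n)
        t=Ri.inv().apply(pp/n);w=np.degrees(d/n)
        rows.append(' '.join('%g'%round(x,1) for x in w)+' '+' '.join('%g'%round(x,4) for x in t)+f' {hand}')
    print('; '.join(rows))
E
python3 -c "
from pl import *
plan([.4835,-.1522,.09],down(-12.2),9)"
```

```text
t 0.1 p [ 0.2426 -0.5208  0.2305] F [-0.22  0.14 -0.9 ] M [-0.02 -0.04  0.05] w 0.0854
total tool shift [ 0.374  -0.2323  0.141 ] rotvec deg [ -0.08  -0.06 -52.83]
-0 -0 -5.9 0.0416 -0.0258 0.0157 100; -0 -0 -5.9 0.044 -0.0214 0.0157 100; -0 -0 -5.9 0.0459 -0.0168 0.0156 100; -0 -0 -5.9 0.0474 -0.012 0.0156 100; -0 -0 -5.9 0.0484 -0.0071 0.0156 100; -0 -0 -5.9 0.0489 -0.0021 0.0156 100; -0 -0 -5.9 0.0488 0.0029 0.0156 100; -0 -0 -5.9 0.0483 0.0079 0.0156 100; -0 -0 -5.9 0.0472 0.0127 0.0156 100
```

Request:
{"api": "drive_tool", "payload": {"motion": "0 0 -5.9 0.042 -0.026 0.012 60; 0 0 -5.9 0.044 -0.021 0.012 60; 0 0 -5.9 0.046 -0.017 0.012 60; 0 0 -5.9 0.047 -0.012 0.012 60; 0 0 -5.9 0.048 -0.007 0.012 60; 0 0 -5.9 0.049 -0.002 0.012 60; 0 0 -5.9 0.049 0.003 0.012 60; 0 0 -5.9 0.048 0.008 0.012 60; 0 0 -5.9 0.047 0.013 0.012 60", "newtons": 40}}

```text
clock: 1.23
position: [0.484, -0.1422, 0.1171]
ee_rot: [-0.001, 0.77, 0.639, -0.0]
contact_force: [0.9, -0.0, 1.0]
width: 0.0513
```

```bash
python3 -c "
from pl import *
plan([.4835,-.1522,.05],down(-12.2),4,60)"
```

```text
t 1.23 p [ 0.484  -0.1422  0.1171] F [ 0.9  -0.01  1.01] M [-0.   -0.04  0.02] w 0.0513
total tool shift [-0.01    0.0015  0.0671] rotvec deg [-0.08 -0.06  1.57]
-0 -0 0.4 -0.0025 0.0004 0.0168 60; -0 -0 0.4 -0.0025 0.0004 0.0168 60; -0 -0 0.4 -0.0025 0.0004 0.0168 60; -0 -0 0.4 -0.0025 0.0004 0.0168 60
```

Request:
{"api": "drive_tool", "payload": {"motion": "0 0 0.8 -0.005 0.001 0.025 60; 0 0 0.8 -0.005 0.001 0.025 60; 0 0 0 0 0 0.012 60; 0 0 0 0 0 0 60"}}

```text
clock: 1.72
position: [0.485, -0.1476, 0.052]
ee_rot: [-0.002, 0.776, 0.631, -0.0]
contact_force: [-0.4, -0.3, 1.0]
width: 0.0512
```

```bash
python3 -c "
from pl import *
plan([.4835,-.1522,.009],down(-12.2),4,60)
snap('side','s1')"
```

```text
t 1.73 p [ 0.485  -0.1476  0.052 ] F [-0.4  -0.26  1.  ] M [-0.05  0.   -0.  ] w 0.0512
total tool shift [-0.0049 -0.0004  0.043 ] rotvec deg [-0.21 -0.15  0.41]
-0.1 -0 0.1 -0.0012 -0.0001 0.0107 60; -0.1 -0 0.1 -0.0012 -0.0001 0.0107 60; -0.1 -0 0.1 -0.0012 -0.0001 0.0107 60; -0.1 -0 0.1 -0.0012 -0.0001 0.0107 60
```

View pics/s1.png

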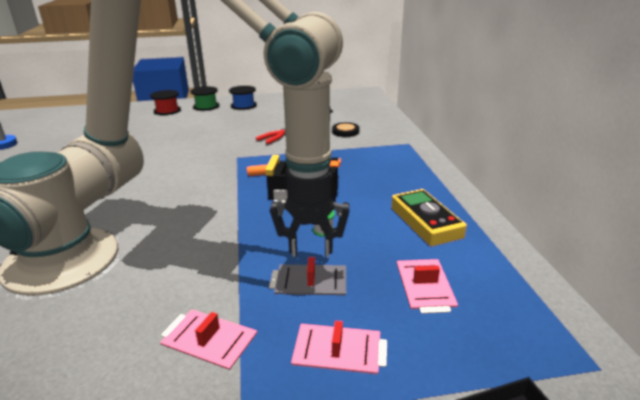

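The fingers, at (293,248) and (328,248), straddle the red rib at (311,270). I'll lower and close.

Request:
{"api": "drive_tool", "payload": {"motion": "0 0 0.4 -0.005 0 0.018 60; 0 0 0 -0.002 0 0.016 60; 0 0 0 0 0 0.006 60; 0 0 0 0 0 0.001 60"}}

```text
clock: 2.28
position: [0.4869, -0.1568, 0.0146]
ee_rot: [0.002, 0.779, 0.627, 0.002]
contact_force: [-0.1, -1.2, 0.4]
width: 0.0513
```

```bash
python3 -c "
from pl import *
plan([.4835,-.1522,.009],down(-12.2),4,60)"
```

```text
t 2.27 p [ 0.4869 -0.1568  0.0146] F [-0.08 -1.21  0.4 ] M [ 0.02 -0.03  0.03] w 0.0513
total tool shift [ 0.0038 -0.0044  0.0056] rotvec deg [ 0.34 -0.03 -0.08]
0.1 -0 -0 0.0009 -0.0011 0.0014 60; 0.1 -0 -0 0.0009 -0.0011 0.0014 60; 0.1 -0 -0 0.0009 -0.0011 0.0014 60; 0.1 -0 -0 0.0009 -0.0011 0.0014 60
```

Request:
{"api": "drive_tool", "payload": {"motion": "0.3 0 0 0.004 -0.004 0.004 60; 0 0 0 0 0 0 60"}}

```text
clock: 2.52
position: [0.4844, -0.1519, 0.0115]
ee_rot: [0.001, 0.779, 0.627, 0.001]
contact_force: [0.4, 0.1, -0.3]
width: 0.0514
```

```bash
python3 -c "
from pl import *
plan([.4835,-.1522,.009],down(-12.2),1,60)"
```

```text
t 2.52 p [ 0.4844 -0.1519  0.0115] F [ 0.4   0.08 -0.31] M [ 0.02 -0.04  0.02] w 0.0514
total tool shift [-0.0004 -0.0008  0.0025] rotvec deg [ 0.13 -0.01 -0.09]
0.1 -0 -0.1 -0.0004 -0.0008 0.0025 60
```

Request:
{"api": "drive_tool", "payload": {"motion": "0 0 0 0 -0.001 0.002 60; 0 0 0 0 0 0 0; 0 0 0 0 0 0 0; 0 0 0 0 0 0 0; 0 0 0 0 0 0 0", "newtons": 60}}

```text
clock: 3.15
position: [0.4839, -0.1518, 0.0101]
ee_rot: [0.002, 0.779, 0.628, 0.001]
contact_force: [-0.5, 0.5, 0.5]
width: 0.0112
```

```bash
python3 -c "
from pl import *
plan([.4835,-.1522,.15],down(-12.2),1,60)"
```

```text
t 3.15 p [ 0.4839 -0.1518  0.0101] F [-0.45  0.52  0.5 ] M [ 0.07  0.09 -0.04] w 0.0112
total tool shift [-0.0005  0.0002 -0.1399] rotvec deg [ 0.22  0.01 -0.06]
0.2 0 -0.1 -0.0005 0.0002 -0.1399 60
```

```bash
cat >> pl.py <<'E'
O=np.array([.5138,.1797,0]);YAW=-16.4
def loc(x,y,z):
    a=np.radians(YAW);return O+np.array([x*np.cos(a)-y*np.sin(a),x*np.sin(a)+y*np.cos(a),z])
def tcp_for_tip(x,y,z,tilt):
    R=down(YAW,tilt);return loc(x,y,z)-R.apply([0,-.075,.0101]),R
def tip():
    s=st();R=q2R(s['ee_rot']);p=np.array(s['position'])
    a=np.radians(YAW);B=np.array([[np.cos(a),np.sin(a),0],[-np.sin(a),np.cos(a),0],[0,0,1]])
    f=lambda v:(B@(p+R.apply(v)-O)*1000).round(1)
    cx=B@R.apply([0,1,0])
    cy=B@R.apply([1,0,0])
    print('tip loc',f([0,-.075,.0101]),'back under',f([0,.064,.0101]),'tilt',np.degrees(np.arcsin(cx[2])).round(2),'yawerr',np.degrees(np.arctan2(cx[1],cx[0])).round(2),'roll',np.degrees(np.arcsin(cy[2])).round(2),'Floc',(B@np.array(s['contact_force'])).round(1))
E
python3 -c "
from pl import *
p,R=tcp_for_tip(-.058,0,.095,11.5)
print(p,R.apply([0,1,0]))
plan(p,R,8,0)
tip()"
```

```text
[0.52673226 0.17589383 0.11984983] [ 0.94005546 -0.27667337  0.19936793]
t 3.15 p [ 0.4839 -0.1518  0.0101] F [-0.45  0.52  0.5 ] M [ 0.07  0.09 -0.04] w 0.0112
total tool shift [ 0.3293 -0.0273 -0.1099] rotvec deg [-11.28  -0.41   4.13]
-1.4 -0.1 0.5 0.0412 -0.0034 -0.0137 0; -1.4 -0.1 0.5 0.0411 -0.0034 -0.0139 0; -1.4 -0.1 0.5 0.0411 -0.0035 -0.014 0; -1.4 -0.1 0.5 0.041 -0.0035 -0.0141 0; -1.4 -0.1 0.5 0.041 -0.0035 -0.0142 0; -1.4 -0.1 0.5 0.0409 -0.0035 -0.0144 0; -1.4 -0.1 0.5 0.0409 -0.0035 -0.0145 0; -1.4 -0.1 0.5 0.0409 -0.0036 -0.0146 0
t 3.15 p [ 0.4839 -0.1518  0.0101] F [-0.45  0.52  0.5 ] M [ 0.07  0.09 -0.04] w 0.0112
tip loc [-9.800e+00 -3.319e+02 -3.000e-01] back under [ 1.288e+02 -3.218e+02  3.000e-01] tilt 0.22 yawerr 4.14 roll -0.01 Floc [-0.6  0.4  0.5]
```

Request:
{"api": "drive_tool", "payload": {"motion": "0 0 0 0 0 -0.02 0; 0 0 0 0 0 -0.05 0; 0 0 0 0 0 -0.05 0; 0 0 0 0 0 -0.03 0"}}

```text
clock: 3.65
position: [0.4809, -0.1506, 0.1603]
ee_rot: [-0.003, 0.779, 0.627, -0.001]
contact_force: [1.4, 0.1, -1.6]
width: 0.0112
```

```bash
python3 -c "
from pl import *
p,R=tcp_for_tip(-.058,0,.10,11.5)
plan(p,R,8,0)
snap('side','s2')"
```

```text
t 3.65 p [ 0.4809 -0.1506  0.1603] F [ 1.43  0.09 -1.55] M [-0.01 -0.02  0.02] w 0.0112
total tool shift [ 0.3287 -0.0244  0.0363] rotvec deg [-11.84  -0.52   4.09]
-1.5 -0.1 0.5 0.0411 -0.0031 0.0045 0; -1.5 -0.1 0.5 0.0411 -0.0035 0.0044 0; -1.5 -0.1 0.5 0.041 -0.004 0.0043 0; -1.5 -0.1 0.5 0.041 -0.0045 0.0041 0; -1.5 -0.1 0.5 0.041 -0.005 0.0039 0; -1.5 -0.1 0.5 0.0409 -0.0054 0.0038 0; -1.5 -0.1 0.5 0.0409 -0.0059 0.0036 0; -1.5 -0.1 0.5 0.0408 -0.0063 0.0034 0
```

View pics/s2.png

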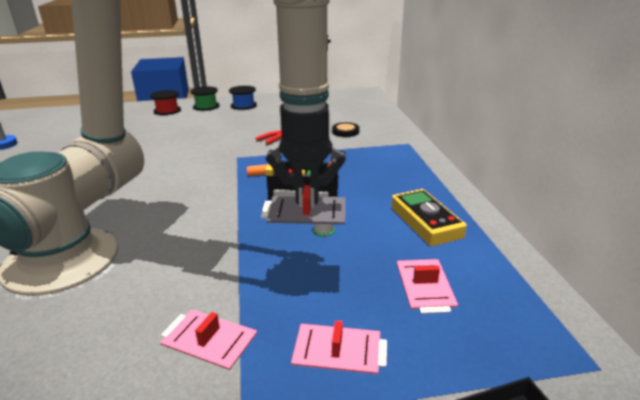

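The cover is lifted, flat in the jaws at (307,208), and the bench spot is clear. I'll carry it high to the box.

Request:
{"api": "drive_tool", "payload": {"motion": "-1.5 -0.1 0.5 0.041 -0.003 0 0; -1.5 -0.1 0.5 0.041 -0.0035 0 0; -1.5 0 0.5 0.041 -0.004 0 0; -1.5 0 0.5 0.041 -0.0045 0 0; -1.5 -0.1 0.5 0.041 -0.005 0 0; -1.5 -0.1 0.5 0.041 -0.0055 0 0; -1.5 -0.1 0.5 0.035 -0.006 0 0; -1 0 0.5 0.025 -0.006 0 0; 0 0 0 0.01 0 0 0; 0 0 0 0 0 0 0"}}

```text
clock: 4.95
position: [0.5228, 0.1719, 0.1523]
ee_rot: [0.082, 0.797, 0.595, 0.059]
contact_force: [-0.9, -0.9, -1.1]
width: 0.011
```

```bash
python3 -c "
from pl import *
p,R=tcp_for_tip(-.058,0,.085,11.5)
plan(p,R,3,0);tip()
snap('side','s3')"
```

```text
t 4.95 p [0.5228 0.1719 0.1523] F [-0.89 -0.92 -1.05] M [-0.02  0.15 -0.02] w 0.011
total tool shift [ 0.0051 -0.0059  0.0421] rotvec deg [ 0.07  0.26 -0.12]
0 0.1 -0 0.0017 -0.002 0.014 0; 0 0.1 -0 0.0017 -0.002 0.014 0; 0 0.1 -0 0.0017 -0.002 0.014 0
t 4.95 p [0.5228 0.1719 0.1523] F [-0.89 -0.92 -1.05] M [-0.02  0.15 -0.02] w 0.011
tip loc [-60.6  -4.8 127.3] back under [ 75.6  -5.1 155.2] tilt 11.57 yawerr -0.12 roll -0.23 Floc [-0.6 -1.1 -1.1]
```

View pics/s3.png

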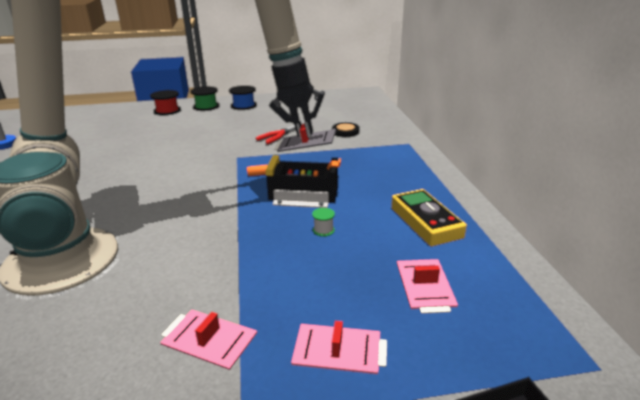

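Side view: the cover is held tilted back-up over the box, with the lip (282,146) above the slot end. Lowering.

Request:
{"api": "drive_tool", "payload": {"motion": "0 0.1 0 0.002 -0.002 0.014 0; 0 0.1 0 0.002 -0.002 0.014 0; 0 0 0 0.001 -0.001 0.012 0; 0 0 0 0 0 0 0"}}

```text
clock: 5.5
position: [0.5267, 0.1721, 0.1081]
ee_rot: [0.081, 0.799, 0.593, 0.058]
contact_force: [0.3, -0.0, -1.0]
width: 0.0107
```

```bash
python3 -c "
from pl import *
p,R=tcp_for_tip(-.058,0,.076,11.5)
plan(p,R,3,0);tip()
snap('side','s4')
z=np.load('pics/s4.npz');cv2.imwrite('pics/s4z.png',cv2.resize(z['im'][110:220,230:370,::-1],None,fx=5,fy=5,interpolation=cv2.INTER_CUBIC))"
```

```text
t 5.5 p [0.5267 0.1721 0.1081] F [ 0.31 -0.03 -0.97] M [0.05 0.13 0.01] w 0.0107
total tool shift [ 0.0037 -0.0025  0.0069] rotvec deg [-0.08  0.23 -0.37]
-0 0.1 -0.1 0.0012 -0.0008 0.0023 0; -0 0.1 -0.1 0.0012 -0.0008 0.0023 0; -0 0.1 -0.1 0.0012 -0.0008 0.0023 0
t 5.5 p [0.5267 0.1721 0.1081] F [ 0.31 -0.03 -0.97] M [0.05 0.13 0.01] w 0.0107
tip loc [-57.   -3.2  83.3] back under [ 79.3  -4.1 110.9] tilt 11.42 yawerr -0.37 roll -0.16 Floc [ 0.3  0.1 -1. ]
```

View pics/s4z.png

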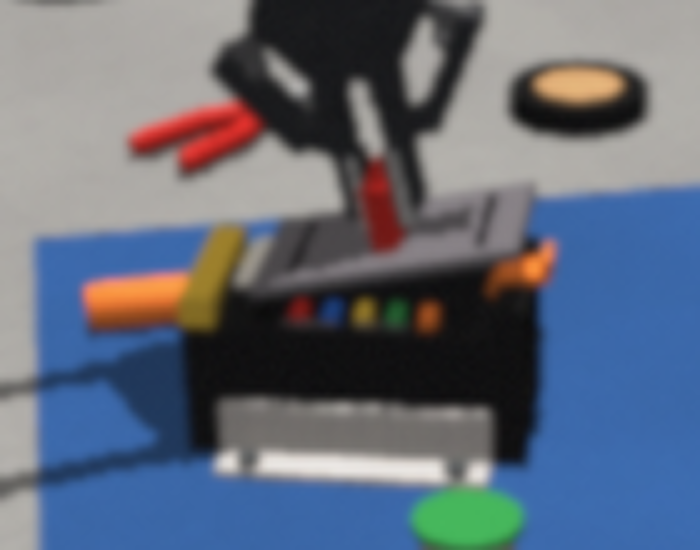

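Zoomed view: the white lip (≈255,265) is just in front of the bridge, and the back edge clears the latch. I'll fix the sideways offset and lower slowly to feel for the sill.

Request:
{"api": "drive_tool", "payload": {"motion": "0 0.2 -0.4 0.004 -0.002 0.005 0; 0 0 0 0 -0.001 0.003 0; 0 0 0 0 0 0 0"}}

```text
clock: 5.92
position: [0.5277, 0.177, 0.1005]
ee_rot: [0.08, 0.796, 0.596, 0.061]
contact_force: [0.1, 0.1, -1.0]
width: 0.0112
```

```bash
python3 -c "
from pl import *
p,R=tcp_for_tip(-.058,0,.066,11.5)
plan(p,R,6,0);tip()"
```

```text
t 5.92 p [0.5277 0.177  0.1005] F [ 0.12  0.14 -0.99] M [-0.04  0.06  0.  ] w 0.0112
total tool shift [-0.0013 -0.0025  0.0093] rotvec deg [ 0.06 -0.07  0.06]
0 -0 0 -0.0002 -0.0004 0.0016 0; 0 -0 0 -0.0002 -0.0004 0.0016 0; 0 -0 0 -0.0002 -0.0004 0.0016 0; 0 -0 0 -0.0002 -0.0004 0.0016 0; 0 -0 0 -0.0002 -0.0004 0.0016 0; 0 -0 0 -0.0002 -0.0004 0.0016 0
t 5.92 p [0.5277 0.177  0.1005] F [ 0.12  0.14 -0.99] M [-0.04  0.06  0.  ] w 0.0112
tip loc [-57.4   1.2  75.6] back under [ 78.8   1.4 103.4] tilt 11.56 yawerr 0.06 roll 0.05 Floc [ 0.1  0.2 -1. ]
```

Request:
{"api": "drive_tool", "payload": {"motion": "0 0 0 -0.001 -0.0005 0.002 0; 0 0 0 0 -0.0005 0.002 0; 0 0 0 0 0 0.001 0"}}

```text
clock: 6.3
position: [0.5277, 0.1761, 0.0957]
ee_rot: [0.081, 0.796, 0.596, 0.061]
contact_force: [-0.6, -0.0, -1.5]
width: 0.0111
```

```bash
python3 -c "
from pl import *
tip()"
```

```text
t 6.3 p [0.5277 0.1761 0.0957] F [-0.63 -0.02 -1.47] M [0.   0.06 0.08] w 0.0111
tip loc [-57.1   0.4  70.7] back under [79.   0.6 98.7] tilt 11.62 yawerr 0.07 roll 0.09 Floc [-0.6 -0.2 -1.5]
```

Request:
{"api": "drive_tool", "payload": {"motion": "0 0 0 0 -0.0005 0.001 0; 0 0 0 0 0 0.001 0"}}

```text
clock: 6.55
position: [0.5276, 0.1761, 0.0935]
ee_rot: [0.081, 0.796, 0.596, 0.061]
contact_force: [-0.3, -0.8, -0.7]
width: 0.0108
```

```bash
python3 -c "
from pl import *
tip()"
```

```text
t 6.55 p [0.5276 0.1761 0.0935] F [-0.31 -0.8  -0.72] M [0.03 0.14 0.  ] w 0.0108
tip loc [-57.2   0.4  68.5] back under [79.   0.6 96.6] tilt 11.63 yawerr 0.07 roll 0.09 Floc [-0.1 -0.9 -0.7]
```

Request:
{"api": "drive_tool", "payload": {"motion": "0 0 0 0 0 0.001 0; 0 0 0 0 0 0.0005 0"}}

```text
clock: 6.8
position: [0.528, 0.1761, 0.0924]
ee_rot: [0.081, 0.796, 0.596, 0.062]
contact_force: [-0.6, -0.2, 3.8]
width: 0.011
```

```bash
python3 -c "
from pl import *
tip()"
```

```text
t 6.8 p [0.528  0.1761 0.0924] F [-0.57 -0.15  3.78] M [0.08 0.5  0.06] w 0.011
tip loc [-56.8   0.5  67.4] back under [79.4  0.7 95.4] tilt 11.64 yawerr 0.06 roll 0.1 Floc [-0.5 -0.3  3.8]
```

Sill felt: +4.5 N at lip height ≈67.5 mm. Sliding the lip in.

Request:
{"api": "drive_tool", "payload": {"motion": "0 0 0 0 -0.003 -0.0010 0; 0 0 0 0 -0.003 -0.0006 0; 0 0 0 0 -0.003 -0.0006 0"}}

```text
clock: 7.18
position: [0.5191, 0.1789, 0.0929]
ee_rot: [0.081, 0.796, 0.596, 0.062]
contact_force: [0.0, 0.0, 0.3]
width: 0.0109
```

```bash
python3 -c "
from pl import *
tip()"
```

```text
t 7.17 p [0.5191 0.1789 0.0929] F [0.04 0.04 0.26] M [0.05 0.07 0.03] w 0.0109
tip loc [-66.1   0.7  67.8] back under [70.   0.8 95.9] tilt 11.69 yawerr 0.05 roll 0.13 Floc [0.  0.1 0.3]
```

Request:
{"api": "drive_tool", "payload": {"motion": "0 0 0 0 -0.0025 -0.0005 0; 0 0 0 0 -0.0025 -0.0005 0"}}

```text
clock: 7.42
position: [0.5139, 0.1805, 0.0929]
ee_rot: [0.081, 0.796, 0.596, 0.062]
contact_force: [-0.4, 0.1, 0.1]
width: 0.0112
```

```bash
python3 -c "
from pl import *
tip()"
```

```text
t 7.42 p [0.5139 0.1805 0.0929] F [-0.4   0.12  0.13] M [0.01 0.08 0.02] w 0.0112
tip loc [-71.5   0.7  67.8] back under [64.6  0.9 96. ] tilt 11.71 yawerr 0.06 roll 0.14 Floc [-0.4 -0.   0.1]
```

Request:
{"api": "drive_tool", "payload": {"motion": "0 0 0 0 -0.002 -0.0004 0; 0 0 0 0 -0.0015 -0.0003 0"}}

```text
clock: 7.68
position: [0.5102, 0.1816, 0.0929]
ee_rot: [0.081, 0.796, 0.596, 0.062]
contact_force: [0.4, -0.7, -0.8]
width: 0.011
```

```bash
python3 -c "
from pl import *
tip()"
```

```text
t 7.67 p [0.5102 0.1816 0.0929] F [ 0.45 -0.7  -0.76] M [-0.09 -0.12 -0.03] w 0.011
tip loc [-75.4   0.8  67.8] back under [60.7  0.9 96. ] tilt 11.72 yawerr 0.07 roll 0.14 Floc [ 0.6 -0.5 -0.8]
```

Nearly at the nominal back. Small steps until I feel contact.

Request:
{"api": "drive_tool", "payload": {"motion": "0 0 0 0 -0.001 -0.0002 0; 0 0 0 0 -0.001 -0.0002 0"}}

```text
clock: 7.92
position: [0.51, 0.1819, 0.0935]
ee_rot: [0.082, 0.796, 0.597, 0.064]
contact_force: [3.8, -2.7, -2.9]
width: 0.0111
```

```bash
python3 -c "
from pl import *
tip()"
```

```text
t 7.92 p [0.51   0.1819 0.0935] F [ 3.84 -2.7  -2.9 ] M [-0.38 -0.53 -0.  ] w 0.0111
tip loc [-75.6   0.9  68.1] back under [60.4  1.2 96.8] tilt 11.94 yawerr 0.14 roll 0.15 Floc [ 4.4 -1.5 -2.9]
```

The lip is at the slot's back (Fx +4.4 N at x=-75.6). Now I'll swing down about the lip tip.

Request:
{"api": "drive_tool", "payload": {"motion": "0 0 0 0 0.0002 0.0005 0; 1 0 0 0 0.0002 0.0013 0; 1 0 0 0 0.0002 0.0013 0"}}

```text
clock: 8.3
position: [0.5109, 0.1816, 0.0906]
ee_rot: [0.068, 0.797, 0.598, 0.052]
contact_force: [1.9, -1.1, -1.0]
width: 0.0112
```

```bash
python3 -c "
from pl import *
tip()"
```

```text
t 8.3 p [0.5109 0.1816 0.0906] F [ 1.87 -1.06 -0.95] M [-0.18 -0.19  0.02] w 0.0112
tip loc [-75.5   0.8  67.8] back under [61.5  1.2 91.5] tilt 9.81 yawerr 0.16 roll 0.15 Floc [ 2.1 -0.5 -1. ]
```

Request:
{"api": "drive_tool", "payload": {"motion": "1 0 0 0 0.0001 0.0013 0; 1 0 0 0 0.0001 0.0013 0; 1 0 0 0 0.0001 0.0013 0"}}

```text
clock: 8.68
position: [0.5119, 0.1814, 0.0864]
ee_rot: [0.045, 0.799, 0.599, 0.035]
contact_force: [0.7, -0.6, 0.6]
width: 0.0113
```

```bash
python3 -c "
from pl import *
tip()"
```

```text
t 8.68 p [0.5119 0.1814 0.0864] F [ 0.68 -0.62  0.64] M [-0.12 -0.1   0.01] w 0.0113
tip loc [-75.6   0.9  67.8] back under [62.5  1.2 83.6] tilt 6.55 yawerr 0.14 roll 0.16 Floc [ 0.8 -0.4  0.6]
```

Request:
{"api": "drive_tool", "payload": {"motion": "0.5 0 0 0 0.0001 0.0007 0; 0.5 0 0 0 0 0.0007 0"}}

```text
clock: 8.93
position: [0.5122, 0.1813, 0.0849]
ee_rot: [0.037, 0.799, 0.599, 0.03]
contact_force: [0.4, -1.9, 2.8]
width: 0.0112
```

```bash
python3 -c "
from pl import *
tip()
snap('side','s5')
z=np.load('pics/s5.npz');cv2.imwrite('pics/s5z.png',cv2.resize(z['im'][110:220,230:370,::-1],None,fx=5,fy=5,interpolation=cv2.INTER_CUBIC))"
```

```text
t 8.93 p [0.5122 0.1813 0.0849] F [ 0.36 -1.92  2.77] M [-0.18  0.03  0.05] w 0.0112
tip loc [-75.7   1.   67.7] back under [62.7  1.3 80.9] tilt 5.44 yawerr 0.11 roll 0.17 Floc [ 0.9 -1.7  2.8]
```

View pics/s5z.png

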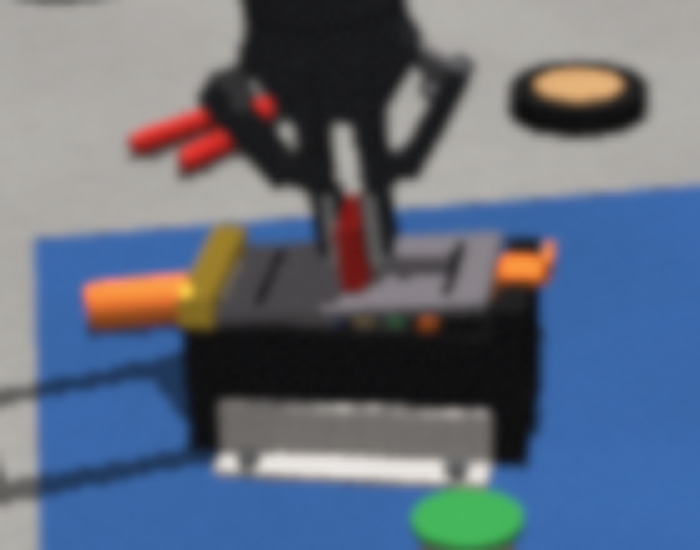

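View: the lip is under the bridge and the back edge rests on the latch ramp (Fz ≈ 3 N). Release and retreat.

Request:
{"api": "drive_tool", "payload": {"motion": "0 0 0 0 0 0 30; 0 0 0 0 0 0 30; 0 0 0 0 0 0 30"}}

```text
clock: 9.35
position: [0.5108, 0.1816, 0.0843]
ee_rot: [0.036, 0.799, 0.599, 0.029]
contact_force: [0.5, -0.3, -0.8]
width: 0.0262
```

Request:
{"api": "drive_tool", "payload": {"motion": "0 0 0 0 0 -0.01 30; 0 0 0 0 0 -0.02 30; 0 0 0 0 0 -0.025 30; 0 0 0 0 0 0 0; 0 0 0 0 0 0 0"}}

```text
clock: 9.98
position: [0.505, 0.1832, 0.1417]
ee_rot: [0.036, 0.799, 0.599, 0.029]
contact_force: [0.2, 0.1, -1.0]
width: -0.0
```

```bash
python3 -c "
from pl import *
plan(loc(.046,0,.11),down(YAW,0),4,0);
snap('side','s6')
z=np.load('pics/s6.npz');cv2.imwrite('pics/s6z.png',cv2.resize(z['im'][110:220,230:370,::-1],None,fx=5,fy=5,interpolation=cv2.INTER_CUBIC))"
```

```text
t 9.97 p [0.505  0.1832 0.1417] F [ 0.21  0.11 -1.02] M [ 0.07  0.02 -0.  ] w -0.0
total tool shift [-0.0011  0.0523  0.0366] rotvec deg [ 5.26 -0.17  0.11]
1.3 -0 0 -0.0003 0.0131 0.0092 0; 1.3 -0 0 -0.0003 0.0133 0.0089 0; 1.3 -0 0 -0.0003 0.0135 0.0085 0; 1.3 -0 0 -0.0002 0.0137 0.0082 0
```

View pics/s6z.png

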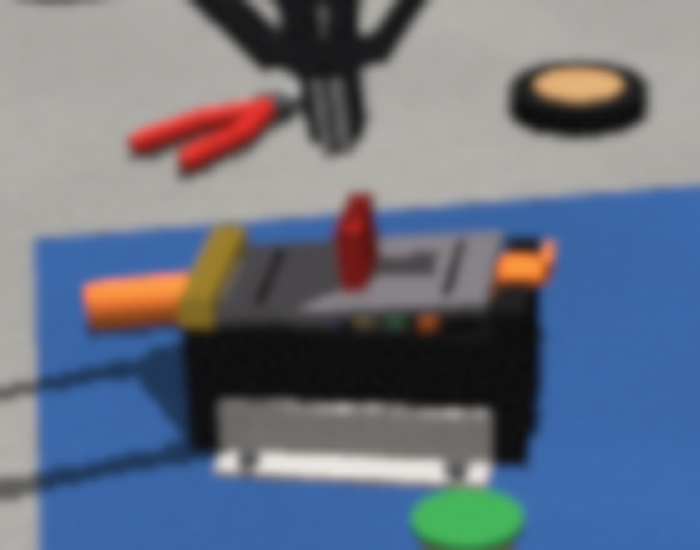

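The cover stays hooked and resting on the ramp. Moving the shut fingers over the back edge.

Request:
{"api": "drive_tool", "payload": {"motion": "1.3 0 0 0 0.013 0.001 0; 1.3 0 0 0 0.013 0.001 0; 1.3 0 0 0 0.013 0.005 0; 1.3 0 0 0 0.011 0.012 0; 0 0 0 0 0 0.015 0; 0 0 0 0 0 0 0"}}

```text
clock: 10.78
position: [0.5571, 0.1669, 0.1045]
ee_rot: [-0.004, 0.801, 0.599, -0.003]
contact_force: [-0.3, 0.2, 0.9]
width: 0.0001
```

```bash
python3 -c "
from pl import *
plan(loc(.046,0,.09),down(YAW,0),4,0);
snap('side','s7')
z=np.load('pics/s7.npz');cv2.imwrite('pics/s7z.png',cv2.resize(z['im'][110:220,230:370,::-1],None,fx=5,fy=5,interpolation=cv2.INTER_CUBIC))"
```

```text
t 10.78 p [0.5571 0.1669 0.1045] F [-0.35  0.18  0.94] M [-0.02  0.06  0.01] w 0.0001
total tool shift [0.     0.001  0.0145] rotvec deg [-0.58 -0.03  0.03]
-0.1 -0 0 0 0.0002 0.0036 0; -0.1 -0 0 0 0.0002 0.0036 0; -0.1 -0 0 0 0.0002 0.0036 0; -0.1 -0 0 0 0.0002 0.0036 0
```

View pics/s7z.png

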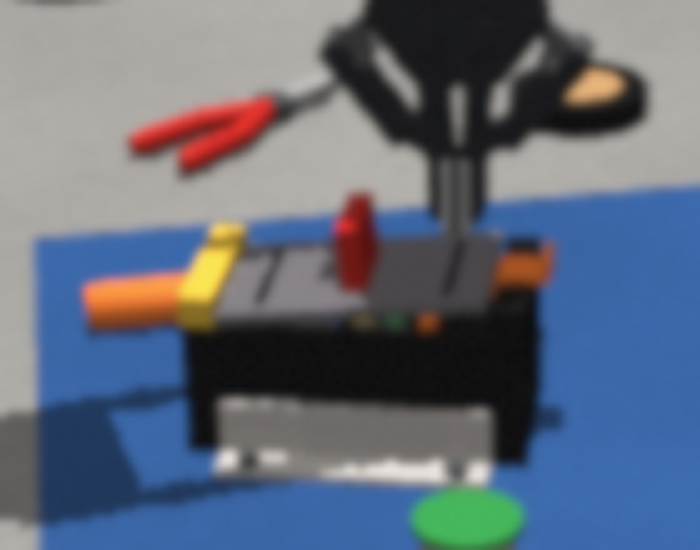

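Fingers are centred above the plate just in front of the latch. Pressing in small steps.

Request:
{"api": "drive_tool", "payload": {"motion": "0 0 0 0 0 0.008 0; 0 0 0 0 0 0.006 0; 0 0 0 0 0 0.002 0; 0 0 0 0 0 0.001 0"}}

```text
clock: 11.32
position: [0.5566, 0.168, 0.0883]
ee_rot: [-0.003, 0.8, 0.6, -0.001]
contact_force: [-0.6, 0.5, 1.1]
width: -0.0003
```

Request:
{"api": "drive_tool", "payload": {"motion": "0 0 0 0 0 0.0015 0; 0 0 0 0 0 0.0015 0"}}

```text
clock: 11.58
position: [0.5568, 0.1681, 0.0856]
ee_rot: [-0.003, 0.8, 0.6, -0.001]
contact_force: [0.5, -0.7, 0.4]
width: 0.0
```

Request:
{"api": "drive_tool", "payload": {"motion": "0 0 0 0 0 0.001 0; 0 0 0 0 0 0.001 0"}}

```text
clock: 11.82
position: [0.5569, 0.1681, 0.0842]
ee_rot: [-0.003, 0.8, 0.6, -0.001]
contact_force: [-1.4, -1.0, 5.0]
width: 0.0003
```

Request:
{"api": "drive_tool", "payload": {"motion": "0 0 0 0 0 0.001 0; 0 0 0 0 0 0.001 0"}}

```text
clock: 12.08
position: [0.557, 0.1682, 0.0836]
ee_rot: [-0.003, 0.8, 0.6, -0.0]
contact_force: [-2.7, -0.3, 5.8]
width: -0.0004
```

Request:
{"api": "drive_tool", "payload": {"motion": "0 0 0 0 0 0.001 0; 0 0 0 0 0 0.001 0"}}

```text
clock: 12.32
position: [0.557, 0.1682, 0.0832]
ee_rot: [-0.003, 0.8, 0.6, 0.0]
contact_force: [-2.6, -1.1, 6.0]
width: 0.0001
```

Request:
{"api": "drive_tool", "payload": {"motion": "0 0 0 0 0 0.0015 0; 0 0 0 0 0 0.0015 0"}}

```text
clock: 12.58
position: [0.5572, 0.1682, 0.0823]
ee_rot: [-0.002, 0.8, 0.6, 0.001]
contact_force: [-2.5, -0.4, 8.1]
width: 0.0001
```

Request:
{"api": "drive_tool", "payload": {"motion": "0 0 0 0 0 0.0017 0; 0 0 0 0 0 0.0017 0"}}

```text
clock: 12.82
position: [0.5573, 0.1683, 0.0812]
ee_rot: [-0.002, 0.8, 0.6, 0.001]
contact_force: [-2.9, -0.3, 8.6]
width: -0.0001
```

Request:
{"api": "drive_tool", "payload": {"motion": "0 0 0 0 0 0.0017 0; 0 0 0 0 0 0.0017 0; 0 0 0 0 0 0.0017 0; 0 0 0 0 0 0.0017 0"}}

```text
clock: 13.32
position: [0.5579, 0.1683, 0.0762]
ee_rot: [-0.001, 0.8, 0.6, 0.002]
contact_force: [-0.3, 0.2, 0.8]
width: -0.0001
```

Request:
{"api": "drive_tool", "payload": {"motion": "0 0 0 0 0 0.0017 0; 0 0 0 0 0 0.0017 0; 0 0 0 0 0 0.0017 0"}}

```text
clock: 13.7
position: [0.5578, 0.1683, 0.073]
ee_rot: [-0.001, 0.8, 0.6, 0.002]
contact_force: [-4.6, -2.1, 17.0]
width: -0.0003
```

The force dropped away (snap), then firm contact came at the flush height (z≈0.073, matching rim + 5 mm). Backing off to inspect.

Request:
{"api": "drive_tool", "payload": {"motion": "0 0 0 0 0 -0.003 0; 0 0 0 0 0 -0.02 0; 0 0 0 0 0 -0.05 0; 0 0 0 0 0 -0.06 0; 0 0 0 -0.06 -0.02 -0.04 0; 0 0 0 -0.06 -0.02 0 0; 0 0 0 -0.06 -0.02 0 0; 0 0 0 0 0 0 0"}}

```text
clock: 14.7
position: [0.4551, 0.0168, 0.2418]
ee_rot: [-0.0, 0.799, 0.601, 0.001]
contact_force: [-0.1, 0.0, 0.2]
width: -0.0003
```

```bash
python3 -c "
from pl import *
st()
for n,t,(a,b,c,d) in(('side','s8',(230,370,110,220)),('top','t8',(180,320,160,270))):
    im,dd=snap(n,t);cv2.imwrite(f'pics/{t}z.png',cv2.resize(im[c:d,a:b,::-1],None,fx=5,fy=5,interpolation=cv2.INTER_CUBIC))
    P=cloud(n,dd);a_=np.radians(YAW);B=np.array([[np.cos(a_),np.sin(a_),0],[-np.sin(a_),np.cos(a_),0],[0,0,1]])
    L=(P-O)@B.T*1000
    for x in range(-60,60,10):
        print(n,x,[round(float(np.median(L[...,2][(abs(L[...,0]-x)<5)&(abs(L[...,1]-y)<6)&(L[...,2]>50)&(L[...,2]<110)])),1) for y in(-30,0,30)])
    k=(L[...,2]>55)&(L[...,2]<110)
    hsv=cv2.cvtColor(im,cv2.COLOR_RGB2HSV);H,S,V=[hsv[...,i].astype(int) for i in range(3)]
    o=k&(S>120)&(H>3)&(H<20)&(abs(L[...,1])<20)&(L[...,0]>45)&(L[...,0]<100)
    print('latch x',np.percentile(L[...,0][o],[1,5,50,95]).round(1),'z',np.percentile(L[...,2][o],[2,50,98]).round(1),'n',o.sum())
"
python3 - <<'E'
from pl import *
z=np.load('pics/top0.npz');im=z['im'];a_=np.radians(YAW);B=np.array([[np.cos(a_),np.sin(a_),0],[-np.sin(a_),np.cos(a_),0],[0,0,1]])
L=(cloud('top',z['d'])-O)@B.T*1000
hsv=cv2.cvtColor(im,cv2.COLOR_RGB2HSV);H,S,V=[hsv[...,i].astype(int) for i in range(3)]
o=(L[...,2]>55)&(L[...,2]<110)&(S>120)&(H>3)&(H<20)&(abs(L[...,1])<20)&(L[...,0]>45)&(L[...,0]<100)
print('before latch x',np.percentile(L[...,0][o],[1,5,50,95]).round(1),'z',np.percentile(L[...,2][o],[2,50,98]).round(1),o.sum())
E
```

```text
t 14.7 p [0.4551 0.0168 0.2418] F [-0.08  0.04  0.21] M [ 0.02 -0.02 -0.01] w -0.0003
side -60 [74.9, 75.1, 75.6]
side -50 [75.1, 75.3, 75.2]
side -40 [74.0, 75.1, 75.2]
side -30 [74.8, 75.0, 74.7]
side -20 [75.3, 74.9, 74.3]
side -10 [75.8, 74.7, nan]
side 0 [75.1, 106.9, nan]
side 10 [75.1, 82.8, 75.3]
side 20 [74.9, 74.9, 74.6]
side 30 [74.0, 74.8, 74.1]
side 40 [74.6, 75.0, 75.5]
side 50 [74.6, 74.8, 75.6]
latch x [65.3 66.9 78.2 89.9] z [74.3 88.  96.8] n 72
top -60 [nan, 72.0, 73.2]
top -50 [nan, 73.1, 73.3]
top -40 [nan, 72.3, 72.5]
top -30 [nan, 75.8, 73.5]
top -20 [nan, nan, 73.6]
top -10 [nan, 105.4, 72.7]
top 0 [nan, 109.2, 73.0]
top 10 [nan, nan, 73.2]
top 20 [nan, nan, 73.7]
top 30 [nan, nan, 73.5]
top 40 [nan, nan, 72.7]
top 50 [nan, nan, 73.1]
before latch x [61.3 62.4 75.3 88.2] z [77.4 86.6 95.1] 118
  return _methods._mean(a, axis=axis, dtype=dtype,
  ret = ret.dtype.type(ret / rcount)
Traceback (most recent call last):
IndexError: index -1 is out of bounds for axis 0 with size 0
```

View pics/s8z.png

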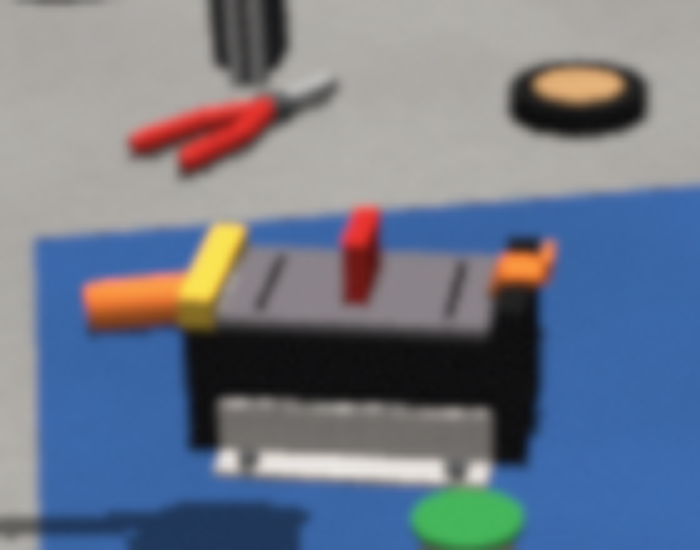

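View pics/t8z.png

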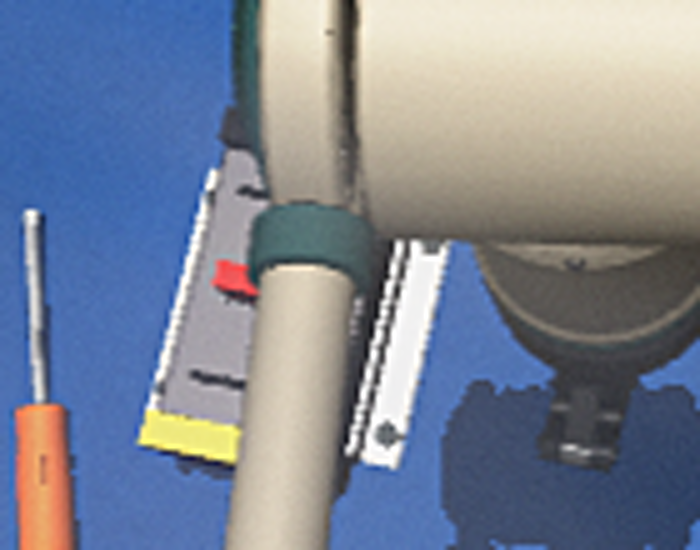

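The cover is level along its whole length (plate top 73 mm from the top camera, 75 mm from the side camera, which reads ~1–2 mm high). I'll move the arm out of the top view to check the latch.

Request:
{"api": "drive_tool", "payload": {"motion": "0 0 0 -0.06 0 -0.02 0; 0 0 0 -0.06 0 -0.02 0; 0 0 0 -0.06 0 0 0; 0 0 0 -0.06 0 0 0; 0 0 0 -0.05 0 0 0; 0 0 0 0 0 0 0"}}

```text
clock: 15.55
position: [0.3888, -0.2633, 0.279]
ee_rot: [0.0, 0.793, 0.609, 0.006]
contact_force: [-0.5, 1.0, -0.3]
width: 0.0
```

```bash
python3 - <<'E'
from pl import *
st()
snap('side','s9');im,_=snap('top','t9')
cv2.imwrite('pics/t9z.png',cv2.resize(im[160:270,180:320,::-1],None,fx=5,fy=5,interpolation=cv2.INTER_CUBIC))
a_=np.radians(YAW);B=np.array([[np.cos(a_),np.sin(a_),0],[-np.sin(a_),np.cos(a_),0],[0,0,1]])
for cam,t in(('top','top0'),('top','t9'),('side','side0'),('side','s9')):
    z=np.load(f'pics/{t}.npz');im=z['im'];L=(cloud(cam,z['d'])-O)@B.T*1000
    hsv=cv2.cvtColor(im,cv2.COLOR_RGB2HSV);H,S,V=[hsv[...,i].astype(int) for i in range(3)]
    o=(L[...,2]>55)&(L[...,2]<110)&(S>120)&(H>3)&(H<20)&(abs(L[...,1])<20)&(L[...,0]>45)&(L[...,0]<100)
    print(t,'latch x',np.percentile(L[...,0][o],[1,5,50,95]).round(1),'z',np.percentile(L[...,2][o],[2,50,98]).round(1),o.sum())
    if t=='t9':
        for x in range(-60,60,15): print(x,[round(float(np.median(L[...,2][(abs(L[...,0]-x)<6)&(abs(L[...,1]-y)<6)&(L[...,2]>50)&(L[...,2]<110)])),1) for y in(-32,-15,15,32)])
import m2
m2.run('top','top0',[('spool',(290,325,190,225),lambda H,S,V:(H>45)&(H<80)&(S>120),.044,.03,.06),('latch',(215,262,175,200),m2.org,.085,.06,.1)])
m2.run('top','t9',[('spool',(290,325,190,225),lambda H,S,V:(H>45)&(H<80)&(S>120),.044,.03,.06),('latch',(215,262,175,200),m2.org,.085,.06,.1)])
E
```

```text
t 15.55 p [ 0.3888 -0.2633  0.279 ] F [-0.45  0.96 -0.33] M [-0.02 -0.05  0.02] w 0.0
top0 latch x [61.3 62.4 75.3 88.2] z [77.4 86.6 95.1] 118
t9 latch x [61.5 62.5 74.6 88. ] z [76.4 86.3 94.4] 114
-60 [72.6, 72.5, 73.0, 73.2]
-45 [73.3, 73.0, 73.3, 73.9]
-30 [74.0, 72.6, 72.7, 72.4]
-15 [72.5, 72.9, 73.2, 73.1]
0 [73.2, 104.8, 104.7, 73.8]
15 [73.3, 72.9, 72.9, 72.8]
30 [73.1, 73.1, 73.5, 72.7]
45 [72.7, 73.1, 73.6, 72.9]
side0 latch x [56.8 60.3 76.2 89.3] z [69.4 87.7 95.8] 83
s9 latch x [65.4 67.1 77.5 89.8] z [75.2 87.8 96. ] 70
top spool 285 z 0.0441 mean [533.7   7.4] rect [534.    8.1] [43.9 44.8] 85.0 pca 163.78 sd [11.6 11.9]
top latch 118 z 0.0866 mean [586.6 158.6] rect [586.8 158.5] [22.6 32.3] 73.8 pca 171.22 sd [6.4 9.3]
top spool 282 z 0.044 mean [533.8   7.5] rect [534.    8.1] [43.9 44.8] 85.0 pca 164.09 sd [11.6 11.9]
top latch 114 z 0.0863 mean [586.  159.1] rect [586.9 158.6] [22.7 32.6] 75.2 pca 175.76 sd [6.5 9.1]
```

View pics/t9z.png

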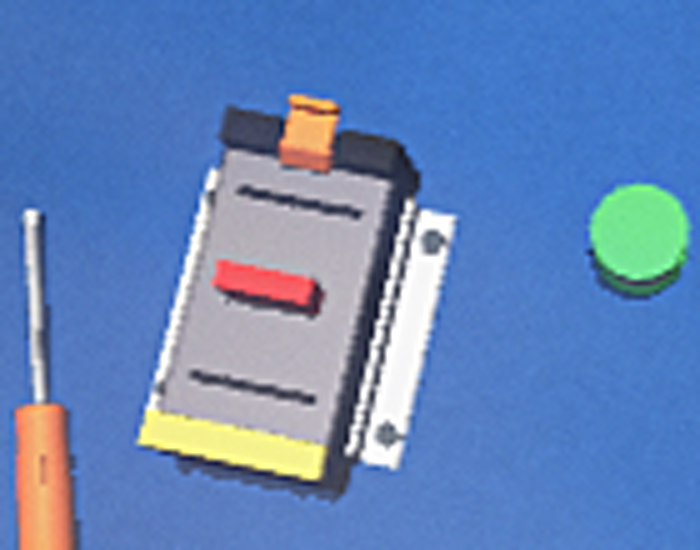

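The cover is flush at 73 mm everywhere. The latch is back at its sprung-out position and its nose overlaps the back edge. The spool hasn't moved. Handing in.

```bash
python3 -c "
from rig import *
print(sign_off())"
```

```text
the job is handed in; nothing more can be done
None
```

The cover is back on the fuse box. It lies flush with the latch shut over its back edge, and I handed the job in at about 15.6 s on the robot clock.

**What I did:**
- **Hooking:** I gripped the grey cover by its rib and tilted the back up about 0.2 rad. I felt the sill at about 67.5 mm (roughly 4 N), then slid the lip in until it met the slot's back (roughly 4 N).
- **Swinging down:** I lowered the cover onto the latch ramp and let go.
- **Pressing:** I pressed the back edge with shut fingers at about 8–9 N until the force dropped away. The edge then met the rim with a reading of 17 N. That is the highest force I read, but I only had readings at the end of each move.

**Last checks:**
- **Flushness:** The top camera shows the plate top at about 73 mm everywhere (72.4–74.0), which is the rim height plus the 5 mm plate.
- **Latch:** In the top view it is back within about 0.5 mm of its starting position, with its nose over the cover's edge.
- **Other items:** The spool is within 0.1 mm of where it was. The screwdriver looks undisturbed in the last picture. I did not re-measure the screwdriver or the multimeter, but the arm never worked near either. The arm ended clear of everything.

**Disagreements:** The side camera read the plate about 2 mm higher than the top camera, and it read high by 1–2 mm from the start. Its latch readings shifted too, probably because the cover now hides the lower part of the nose; the top view shows no such shift.

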